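# Clear the pin setter's catch tray and throw its feed lever into the marked notch

### The arm

A 6-joint arm with a two-finger parallel gripper is mounted at the origin on a cart in front of the work surface, level with it; the furniture and walls round the work are solid. World frame = base frame: x ahead of the robot, y to its left, z up, the work surface at z = 0. Lengths are in m, angles in rad, forces in N, time in s.
With the tool pointing down it reaches from about 0.275 to 0.875 m from the base axis. Payload 12.5 kg.
Tool frame: the origin (TCP) lies on the centre line of the jaws, within the pads' length; the fingertips stand r.finger_overhang ahead of it and the grasp point (between the pads) lies 3 mm ahead of it (r.finger_overhang is the distance from the TCP to the fingertips, in m); z points along the fingers, y is the line along which they close (so a half turn about z gives the same grasp; the last joint's range is limited). The gripper opens to 85 mm and grips with 20 to 120 N. Pads are 22 mm wide; open, the fingers measure 114 mm over their backs; the gripper's body (76 mm by 85 mm) begins 54 mm behind the grasp point. The pads swing forward as they close: fully open they stand 13 mm farther back than shut.
Start: joints at [1.101, 0.351, 1.652, -0, 1.139, -0.085], TCP at [0.206, 0.51, 0.253] pointing down, gripper open.
Joint ranges: [-2.75, 2.75], [-0.79, 2.1], [0.01, 2.65], [-1.57, 4.71], [0.07, 3.14], [-2.87, 2.87]. Speed limits (rad/s): [2.22, 2.22, 2.79, 3.14, 3.14, 3.14].

### API

Orientations are given as a unit quaternion [x, y, z, w].
In Python, from cell import r, optics gives the robot as it stands. The module is installed in compiled form; this text tells all that it offers. Calls block until the motion is done:
- r.move_to(position, orientation): joint-space move of the TCP to a pose.
- r.move_linear(position, rot=None, vel=0.15): straight line of the TCP; rot=None keeps the orientation; vel is the mean speed in m/s.
- r.set_joints(angles): joint-space move.
- r.set_gripper(opening, squeeze=None): opening from 0.0 (shut) to 1.0 (fully open); squeeze is the grip in N (None keeps the last); returns when the fingers have stopped.
- r.sleep(seconds).
- r.inverse_kinematics(position, orientation): joint angles nearest the present ones, or None.
- optics.get_image(name): name is "scene" or "top" or "wrist"; returns a dict with "pixels" (400x640x3 uint8, red, green, blue), "depth" (400x640 float32, m along the optical axis (not along the pixel's ray), 0 where there is no reading), "fx", "fy", "cx", "cy" (pixels), "camera_from_world" (4x4, takes a point from world to camera coordinates); the wrist camera has in their place "mount" (4x4, takes a point from camera to tool coordinates, whose origin is the TCP and whose axes are the flange's). Camera axes: x right, y down, z forward; pixel columns grow to the right and rows downward; lengths in m; the calibration is good to about 2 mm. The wrist camera is an equidistant fisheye: a pixel r from the principal point sees the ray r / f radians off the axis. A picture is of the moment at which its call begins: read the wrist's pose just before it.
A pose or a line that the arm cannot do raises r.PlanningError and nothing moves.
- r.hand_in(): hands the job in; it is judged then, once.
Readings, each from a call of its own:
- r.current_t(): time.
- r.current_q(): joint angles.
- r.current_qvel(): joint speeds.
- r.current_effort(): joint torques, N m.
- r.current_tool_pos(): TCP position.
- r.current_ee_rot(): TCP orientation.
- r.current_contact_force(): force on the tool from outside, world axes, zero at the start.
- r.current_torque(): the same for the moment, N m.
- r.current_opening(): opening from 0.0 (shut) to 1.0 (fully open).
- r.current_finger_force(): force on a finger pad.
Only numpy, scipy, OpenCV 4.12 (cv2) and the standard library are available. Lean on these libraries where they do the work, as an engineer would, in place of code of your own. Each camera call takes 0.05 s, during which the arm holds its last target. There are 200 camera calls.

### The job

The pin-setting machine is idle, its black-knobbed feed lever in the middle (neutral) notch. While it stays in neutral, take the two finished brass contact blocks out of the steel catch tray and put both into the blue tote, lying on its floor with their pins up. Then throw the feed lever into the notch with the green clip so that it springs fully home there, and leave everything else where it stands.

Things in the scene. Friction and masses are not known exactly. Their poses are not given: they have to be found in the camera images.
- pin_setter: Bench pin-setting machine, bolted down, x -127 to +151, y -176 to +176 (mm). Origin on the bench under the middle of its width; x points from its front (robot's side) to its back, y to the left seen from the front, z up. Left front: steel catch tray (tray_floor). Right front: lever console. Right rear: grey motor cover, 98 mm high. The points on it are given in this frame.
- tower (a point): Middle of the front foot of the white press tower at the machine's left rear: front face at machine x +36, y -44 to +172, 198 mm high, 225 mm with the clear hopper. A steel chute 66 mm wide slopes from it down to the tray's rear rim (machine x -26), 61 mm high at the tower.
- console (a point): Middle of the top of the white lever console: x -125 to -37, y -175 to -55, with the gate plate on it 118 mm above the bench. The aluminium gate plate is a comb: five notches open backwards into one slot that runs along the machine's y; one clip sits in front of each notch except neutral: one green, three white (shuffled).
- tray_floor (a point): Middle of the catch tray's floor, 14 mm above the bench (machine frame x -74, y +85). The tray is open at the top, 95 x 165 mm inside (machine x by y), rim 10 mm above its floor.
- contact_block_1: Finished brass-coloured contact block, 18 x 26 mm and 11 mm high plus five thin grey pins that stand up 4 mm from its top; 35 to 70 g. Lies flat, pins up, in the right half of the catch tray at any yaw. Origin at the centre of its underside; x along the 18 mm side, y along the 26 mm side, z up out of the pins. Grip across either pair of sides.
- contact_block_2: The same, in the left half of the catch tray.
- tote: Blue open tote, loose, 0.2 to 0.4 kg, 110 mm (x) x 150 mm (y), 42 mm high, walls and floor 3 mm. Origin at the centre of its underside. It stands in front of the machine, left or right of the tray of caps (they swap places).
- green_clip: Green clip, 15 mm wide, snapped over the front strip of the gate plate at one of the four feed notches; it marks the feed for the next batch. Top 121 mm above the bench; it also hangs 23 mm down the front of the console. Same axes as the machine.
- green_notch (a point): Middle of the notch behind the green clip, where the seated lever's stem has to stand; 118 mm above the bench (top of the gate plate).
- lever_hub (a joint): Swing of the feed lever across the machine, rad: 0 = upright in the neutral (middle) notch, where it starts; positive = to the machine's left (+y). The five notches lie 20 mm apart, at about -0.43, -0.22, 0, 0.22, 0.43; stops at +-0.445. Pivot 27 mm above the bench, below gate_neutral. The 8 mm stem is held by the teeth of its 13 mm wide notch until it is pushed back out of it.
- lever (a joint): Tilt of the feed lever out of its notch, rad: 0 = sprung home in a notch; positive = pushed back, away from the front (+x), at most 0.2. The stem clears the teeth at about 0.10 (knob 15 mm further back). The spring pushes it forward with about 3 N at the knob when home, 5 N at 0.13. Let go over a notch it snaps in; over a tooth it stays out.
- gate_neutral (a point): Middle of the neutral notch at the top of the gate plate, 118 mm above the bench (machine frame x -85, y -115). The slot behind the comb teeth runs along the machine's y.
- lever_stem (a point): Point on the lever's stem 90 mm from the pivot, level with the gate plate.
- lever_knob (a point): Centre of the lever's black ball knob, 30 mm across, 150 mm from the pivot: 177 mm above the bench in neutral, 163 mm in the outermost notches (then 62 mm aside). The bare stem below it is 8 mm thick. To shift: push it straight back, sweep it across while it is back, let it come forward over the notch. Pushed only sideways it jams.
- cap_tray: Black tray of caps, 96 x 136 x 22 mm, loose; bystander beside the tote. Origin at the centre of its underside.
- solvent_bottle: Pump bottle, 63 mm across, 122 mm high, loose, to the right of the lever console; bystander. Origin at the centre of its underside.
- white_puck: White calibration puck, a disc 54 mm across, 14 mm high, loose, to the right in front of the machine; bystander. Origin at the centre of its underside.
- timer: White bench timer, 32 x 58 mm, 45 mm high, loose, left in front; bystander. Origin at the centre of its underside.
- stick_unit: Small black and silver stick unit, 33 x 37 x 16 mm, loose, left of the catch tray; bystander. Origin at the centre of its underside.

How it is judged:
By the outcome, as a careful person would: the job done as asked, in the order asked, and still so for the second after the job is handed in, with the robot touching nothing.
It also fails if it takes over 64 s, if anything falls off the work surface, if the arm or the gripper's body presses on something with over 40 N, if the wrist force passes 120 N, or if a joint passes its speed limit or range.

## Working session

There is one attempt and no reset: what is moved stays moved. The work goes in short steps, each a Python script; the robot and the scene stay as the last script left them, time stands still between calls to the robot, and variables do not carry over. Pictures are saved under pics/ and viewed, at most 10 in all, crops included, and the job is handed in when it is done.

```bash
mkdir -p pics; python3 - <<'E'
from cell import r, optics
import cv2,numpy as np,pickle
print(r.finger_overhang, r.current_t(), r.current_tool_pos(), r.current_ee_rot())
for n in ("scene","top"):
    d=optics.get_image(n); pickle.dump(d,open(n+".pkl","wb"))
    cv2.imwrite(f"pics/{n}0.png",d["pixels"][:,:,::-1])
    print(n,d["fx"],d["fy"],d["cx"],d["cy"],np.round(d["camera_from_world"],4).tolist())
E
```

```text
0.022 0.0 [0.20630023 0.50951892 0.25275095] [ 1.91209709e-01  9.81549037e-01 -5.58872952e-04 -1.54566742e-04]
scene 434.58977937617465 434.58977937617465 319.3132605820495 199.3849854782505 [[-0.5946, -0.804, 0.0017, 0.5448], [-0.3148, 0.2309, -0.9207, 0.2342], [0.7398, -0.548, -0.3904, 0.8228], [0.0, 0.0, 0.0, 1.0]]
top 482.1824018854325 482.1824018854325 320.581547181627 205.6435022448221 [[0.0289, -0.9994, -0.0209, 0.2643], [-0.9918, -0.0261, -0.1249, 0.5613], [0.1243, 0.0243, -0.992, 1.0163], [0.0, 0.0, 0.0, 1.0]]
```

View pics/top0.png

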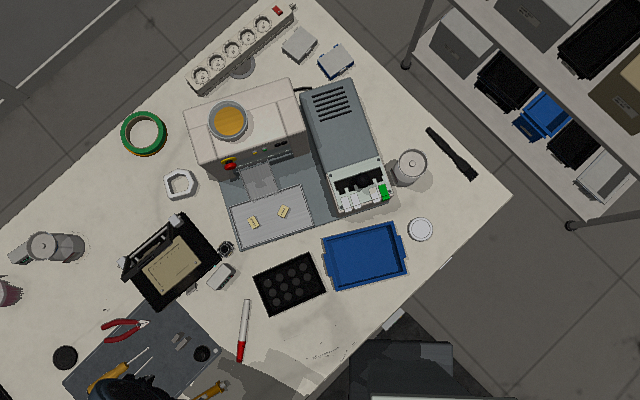

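View pics/scene0.png

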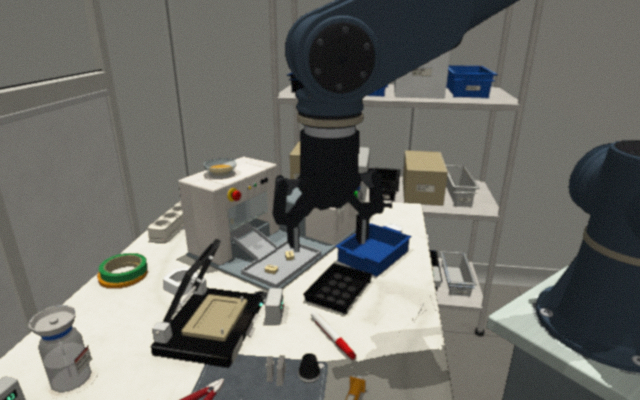

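The top view shows the blocks at about (253,222) and (284,212), the tote at about (364,256) and the green clip at about (384,191), in the rightmost notch. I'll enlarge that area.

```bash
python3 - <<'E'
import pickle,cv2
d=pickle.load(open("top.pkl","rb"))
c=d["pixels"][150:300,220:420,::-1]
cv2.imwrite("pics/top_c.png",cv2.resize(c,None,fx=4,fy=4,interpolation=cv2.INTER_CUBIC))
E
```

```text
(no output)
```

View pics/top_c.png

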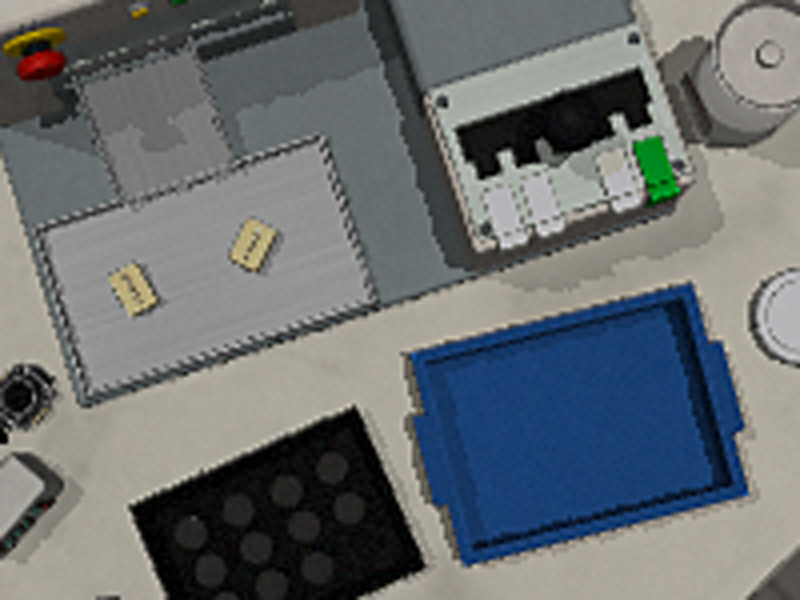

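```bash
cat > h.py <<'E'
import numpy as np,pickle
def world(d,u,v,z):
    T=np.linalg.inv(d["camera_from_world"]); o=T[:3,3]
    k=T[:3,:3]@np.array([(u-d["cx"])/d["fx"],(v-d["cy"])/d["fy"],1])
    return o+k*(z-o[2])/k[2]
E
python3 - <<'E'
from h import *
from scipy.optimize import least_squares
d=pickle.load(open("top.pkl","rb"))
W=lambda u,v,z: world(d,220+u/4,150+v/4,z)
tray=[W(*p,.024) for p in [(38,230),(323,138),(378,303),(88,403)]]
con=[W(*p,.118) for p in [(427,97),(632,22),(690,180),(480,250)]]
print(np.round(tray,4),np.round(con,4))
ce=np.mean(tray,0); print('tray size',[round(np.linalg.norm(tray[i]-tray[i-1]),4) for i in range(4)],'con',[round(np.linalg.norm(con[i]-con[i-1]),4) for i in range(4)])
hx,hy=.0485,.0835
M=np.array([(-.074+hx,.085+hy),(-.074+hx,.085-hy),(-.074-hx,.085-hy),(-.074-hx,.085+hy),(-.037,-.055),(-.037,-.175),(-.125,-.175),(-.125,-.055)])
P=np.array(tray+con)[:,:2]
R=lambda a:np.array([[np.cos(a),-np.sin(a)],[np.sin(a),np.cos(a)]])
s=least_squares(lambda p:(M@R(p[2]).T+p[:2]-P).ravel(),[.6,.2,-.3],loss='soft_l1',f_scale=.003)
print('machine',s.x,'res',np.round(s.fun.reshape(-1,2)*1000,1))
m=lambda x,y:R(s.x[2])@[x,y]+s.x[:2]
for n,q in dict(neutral=(-.085,-.115),n1=(-.085,-.155),n0=(-.085,-.075)).items(): print(n,m(*q))
for n,pts in dict(b1=[(256,218),(280,236),(255,273),(230,256)],b2=[(110,273),(138,263),(159,300),(131,315)]).items():
    p=np.array([W(*q,.025)[:2] for q in pts]); e=[p[(i+1)%4]-p[i] for i in range(4)]
    print(n,p.mean(0),[round(np.linalg.norm(x),4) for x in e],[round(np.degrees(np.arctan2(x[1],x[0])),1) for x in e])
p=np.array([W(*q,.042)[:2] for q in [(410,353),(693,285),(747,492),(466,563)]]); e=[p[(i+1)%4]-p[i] for i in range(4)]
print('tote',p.mean(0),p.round(3).tolist(),[round(np.linalg.norm(x),4) for x in e],[round(np.degrees(np.arctan2(x[1],x[0])),1) for x in e])
c=W(655,155,.121)[:2];print('clip mach',R(s.x[2]).T@(c-s.x[:2]))
np.save('mach.npy',s.x)
# depth-based knob
T=np.linalg.inv(d["camera_from_world"]);v,u=np.mgrid[0:400,0:640];z=d["depth"]
X=np.stack([(u-d["cx"])/d["fx"]*z,(v-d["cy"])/d["fy"]*z,z],-1)@T[:3,:3].T+T[:3,3]
loc=(X[...,:2]-s.x[:2])@R(s.x[2]); k=(z>0)&(abs(loc[...,0]+.085)<.05)&(abs(loc[...,1]+.115)<.06)&(X[...,2]>.14)&(X[...,2]<.22)
print('knob',k.sum(),loc[k].mean(0) if k.any() else '',X[k].max(0) if k.any() else '')
for q in [(-.074,.085),(-.11,-.07),(-.01,.0)]:
    w=np.argmin(((loc-q)**2).sum(-1)+(z<=0)); print(q,X.reshape(-1,3)[w])
E
```

```text
[[0.546  0.4824 0.024 ]
 [0.6019 0.3256 0.024 ]
 [0.5105 0.2921 0.024 ]
 [0.4511 0.4498 0.024 ]] [[0.6084 0.267  0.118 ]
 [0.6499 0.1635 0.118 ]
 [0.5692 0.1332 0.118 ]
 [0.5309 0.2382 0.118 ]]
tray size [np.float64(0.1004), np.float64(0.1664), np.float64(0.0973), np.float64(0.1685)] con [np.float64(0.0828), np.float64(0.1115), np.float64(0.0862), np.float64(0.1118)]
machine [0.62594331 0.33394056 0.35266377] res [[-2.2  0.9]
 [-0.4  0.9]
 [-0.   0.9]
 [ 1.7 -0. ]
 [ 1.8  2.5]
 [ 1.8 -6.6]
 [-0.1 -6.7]
 [-3.2  1. ]]
neutral [0.58589542 0.19665922]
n1 [0.59971138 0.15912098]
n0 [0.57207947 0.23419746]
b1 [0.54034178 0.36099421] [np.float64(0.0168), np.float64(0.0247), np.float64(0.0169), np.float64(0.0255)] [np.float64(-125.3), np.float64(148.0), np.float64(57.5), np.float64(-32.2)]
b2 [0.51522467 0.42693572] [np.float64(0.0164), np.float64(0.0238), np.float64(0.0174), np.float64(0.0262)] [np.float64(-68.6), np.float64(-148.1), np.float64(120.0), np.float64(29.0)]
tote [0.44770054 0.18172171] [[0.482, 0.273], [0.523, 0.121], [0.413, 0.092], [0.372, 0.24]] [np.float64(0.1573), np.float64(0.114), np.float64(0.1545), np.float64(0.1156)] [np.float64(-74.9), np.float64(-164.8), np.float64(105.7), np.float64(16.6)]
clip mach [-0.10524119 -0.15590573]
knob 191 [-0.08353347 -0.11277281] [0.60260123 0.21242812 0.19527627]
(-0.074, 0.085) [0.52606244 0.38791832 0.01440814]
(-0.11, -0.07) [0.54595703 0.23056518 0.12061171]
(-0.01, 0.0) [0.6163964  0.33080755 0.01180798]
```

The fit agrees with the given sizes: the knob comes out at (-84,-113) in the machine frame and the clip at y -156, which is the rightmost notch. Next I'll move above block 1 and check it with the wrist camera.

```bash
cat >> h.py <<'E'
from scipy.spatial.transform import Rotation as Ro
def down(deg): return (Ro.from_euler('z',deg,degrees=True)*Ro.from_quat([0,1,0,0])).as_quat()
def wworld(d,pos,quat,u,v,z):
    du,dv=u-d["cx"],v-d["cy"]; rr=np.hypot(du,dv); th=rr/d["fx"]
    ray=np.array([np.sin(th)*du/rr,np.sin(th)*dv/rr,np.cos(th)])
    M=np.array(d["mount"]); R=Ro.from_quat(quat).as_matrix()
    o=R@M[:3,3]+pos; k=R@M[:3,:3]@ray
    return o+k*(z-o[2])/k[2]
E
python3 - <<'E'
from cell import r,optics
from h import *
import cv2
r.set_gripper(.42,squeeze=40)
r.move_linear([.5403,.3610,.23],down(-33.7),vel=.25)
r.move_linear([.5403,.3610,.15],vel=.2)
p,q=r.current_tool_pos(),r.current_ee_rot()
d=optics.get_image("wrist"); pickle.dump((d,p,q),open("w1.pkl","wb"))
print(r.current_t(),p,q,r.current_q(),d["fx"],d["cx"],d["cy"],np.round(d["mount"],3).tolist())
cv2.imwrite("pics/w1.png",d["pixels"][:,:,::-1])
E
```

```text
2.85 [0.5404597  0.36148    0.15098764] [2.89630704e-01 9.57138356e-01 3.48837908e-04 3.17924512e-04] [ 5.17805291e-01  6.38565061e-01  1.45934392e+00 -7.84171867e-06
  1.04133445e+00 -4.65214845e-01] 309.70691628693146 321.58927535557336 199.8821326136247 [[0.001, -0.952, -0.306, 0.079], [1.0, 0.001, 0.001, 0.001], [-0.001, -0.306, 0.952, -0.12], [0.0, 0.0, 0.0, 1.0]]
```

View pics/w1.png

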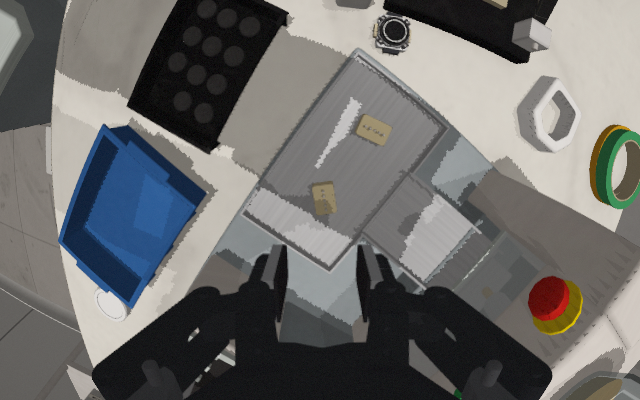

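The wrist view shows block 1 at about (324,197) and block 2 at about (373,129). I'll extract their colour outlines for the exact pose.

```bash
python3 - <<'E'
from h import *
import cv2
d,p,q=pickle.load(open("w1.pkl","rb"))
hsv=cv2.cvtColor(d["pixels"],cv2.COLOR_RGB2HSV)
for n,(u,v) in dict(b1=(324,197),b2=(373,129)).items():
    m=np.zeros((400,640),np.uint8); m[v-24:v+24,u-26:u+26]=1
    m&=((hsv[...,1]>70)&(hsv[...,0]>12)&(hsv[...,0]<35)).astype(np.uint8)
    m=cv2.morphologyEx(m,cv2.MORPH_CLOSE,np.ones((5,5),np.uint8))
    c=max(cv2.findContours(m,cv2.RETR_EXTERNAL,2)[0],key=cv2.contourArea)[:,0]
    w=np.array([wworld(d,p,q,a,b,.022)[:2] for a,b in c])
    (cx,cy),(a,b),ang=cv2.minAreaRect((w*1000).astype(np.float32))
    bx=cv2.boxPoints(((cx,cy),(a,b),ang)); e=bx[1]-bx[0];f=bx[2]-bx[1]
    print(n,m.sum(),(cx,cy),'e',np.linalg.norm(e),np.degrees(np.arctan2(e[1],e[0])),'f',np.linalg.norm(f),np.degrees(np.arctan2(f[1],f[0])))
E
```

```text
b1 613 (541.8838500976562, 364.1234436035156) e 28.227571 -26.278608 f 16.736217 63.721172
b2 653 (515.3971557617188, 428.8690185546875) e 17.242641 -58.30037 f 26.131817 31.69947
```

```bash
cat >> h.py <<'E'
def pick(r,x,y,deg):
    r.move_linear([x,y,.10],down(deg),vel=.2)
    r.move_linear([x,y,.040],vel=.08)
    print('down',r.current_tool_pos(),r.current_contact_force())
    r.set_gripper(0.0,squeeze=40)
    print('grip',r.current_opening(),r.current_finger_force(),r.current_contact_force())
    r.move_linear([x,y,.13],vel=.15)
    print('up',r.current_t(),r.current_opening(),r.current_finger_force())
E
python3 - <<'E'
from cell import r,optics
from h import *
import cv2
pick(r,.541,.3622,-30)
d=optics.get_image("wrist")
cv2.imwrite("pics/w2.png",d["pixels"][120:400,160:480,::-1])
E
```

```text
down [0.54125812 0.36235641 0.04039952] [-0.12245244 -0.64700351 -0.02684765]
grip 0.19612326473007943 39.56363618373871 [-1.41190485 -0.72398267  5.01858078]
up 5.2 0.1934368501219668 39.038636684417725
```

View pics/w2.png

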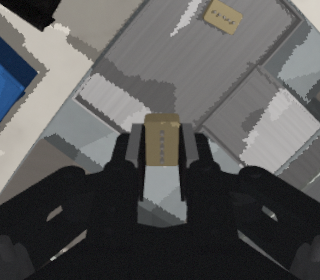

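Block 1 is held squarely. Next: place it, then do block 2.

```bash
cat >> h.py <<'E'
def place(r,x,y,deg):
    r.move_linear([x,y,.13],down(deg),vel=.2)
    r.move_linear([x,y,.0305],vel=.1)
    print('low',r.current_contact_force())
    r.set_gripper(.40)
    r.move_linear([x,y,.13],vel=.15)
    print('placed',r.current_t(),r.current_opening())
E
python3 - <<'E'
from cell import r,optics
from h import *
import cv2
place(r,.4557,.1528,15.4)
r.move_linear([.515,.4275,.13],down(30),vel=.25)
pick(r,.5153,.4278,30)
place(r,.4397,.2106,15.4)
r.move_linear([.40,.21,.22],vel=.2)
d=optics.get_image("top"); pickle.dump(d,open("top2.pkl","wb"))
c=d["pixels"][150:300,220:420,::-1]
cv2.imwrite("pics/top2_c.png",cv2.resize(c,None,fx=4,fy=4,interpolation=cv2.INTER_CUBIC))
w=optics.get_image("wrist"); cv2.imwrite("pics/w3.png",w["pixels"][:,:,::-1])
E
```

```text
low [ 1.01852254 -0.33408535 -0.5516553 ]
placed 8.8083 0.39923045600462753
down [0.51557722 0.42798872 0.04043162] [ 0.58477282 -0.10789025  0.52307697]
grip 0.1913685588367441 39.76599991321564 [-0.96053687 -1.32200874  5.27656048]
up 12.3167 0.19635035843126444 39.16975557804108
low [ 0.59437137  0.05772039 -1.22848631]
placed 15.8917 0.4011402643103477
```

View pics/w3.png

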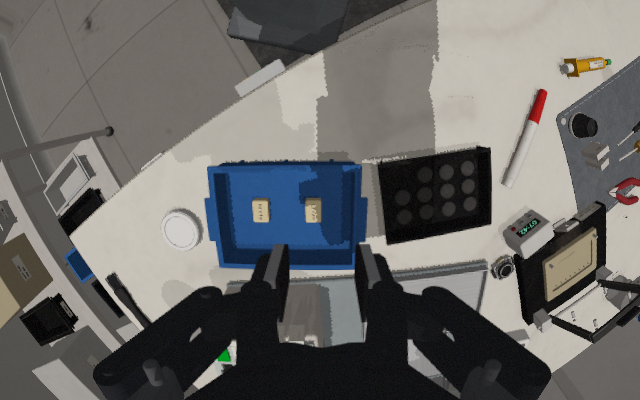

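Both blocks lie in the tote with pins up, at about (261,210) and (313,210). Next: grip the knob across the machine's y, push it back, sweep it to the far right and let it forward.

```bash
cat >> h.py <<'E'
mx,my,ma=np.load('mach.npy')
def knob(s,t):
    x,y,z=-.085+.15*np.sin(t),-.115+.15*np.cos(t)*np.sin(s),.027+.15*np.cos(t)*np.cos(s)
    return np.array([mx+x*np.cos(ma)-y*np.sin(ma),my+x*np.sin(ma)+y*np.cos(ma),z+.003])
def mforce(f): 
    c,s=np.cos(ma),np.sin(ma); return np.round([c*f[0]+s*f[1],-s*f[0]+c*f[1],f[2]],1)
E
python3 - <<'E'
from cell import r,optics
from h import *
import sys
def go(s,t,v=.08):
    r.move_linear(knob(s,t),vel=v); f=mforce(r.current_contact_force())
    print(s,t,f,round(r.current_finger_force(),1))
    if np.linalg.norm(f)>30: sys.exit('force')
r.set_gripper(.6)
k=knob(0,0); q=down(np.degrees(ma))
r.move_linear([.40,.21,.29],vel=.2)
r.move_linear([k[0],k[1],.29],q,vel=.2)
r.move_linear(k,vel=.1); print(mforce(r.current_contact_force()))
r.set_gripper(0.0,squeeze=35)
print('grip',r.current_opening(),r.current_finger_force(),mforce(r.current_contact_force()))
for t in (.05,.1,.145): go(0,t)
for s in (-.1,-.2,-.3,-.37,-.428): go(s,.145)
print(r.current_t())
for t in (.11,.08,.05): go(-.428,t,.05)
print(r.current_t(),r.current_opening())
E
```

```text
[-1.   0.1  0.3]
grip 0.3241448271736798 34.25430178642273 [-0.6 -0.7  5.5]
0 0.05 [-3.8 -0.9  7.6] 34.6
0 0.1 [-4.5 -0.5  9. ] 34.7
0 0.145 [-4.9 -0.5  6.7] 34.8
-0.1 0.145 [-4.8  1.6  6.5] 35.0
-0.2 0.145 [-4.1  0.1  6.5] 35.0
-0.3 0.145 [-5.4 -0.9 -0.5] 35.2
-0.37 0.145 [-4.   0.5 -2.1] 35.3
-0.428 0.145 [-5.2  0.6  1.4] 35.1
22.4
-0.428 0.11 [-3.1  0.9 -0.6] 35.0
-0.428 0.08 [-1.8  1.8 -1.1] 35.0
-0.428 0.05 [-2.   1.7 -1.4] 34.9
23.1583 0.32443775271606284
```

Forces match the spring only, so the lever is in the notch. I'll follow it home, release and check.

```bash
python3 - <<'E'
from cell import r,optics
from h import *
import cv2
r.move_linear(knob(-.428,.015),vel=.05); print(mforce(r.current_contact_force()))
r.set_gripper(.65); k=knob(-.428,.015)
r.sleep(.3)
r.move_linear([k[0],k[1],.29],vel=.12); r.move_linear([.35,.25,.33],vel=.25); r.sleep(.3)
d=optics.get_image("top"); 
im=d["pixels"][:,:,::-1]
c=cv2.resize(im[150:300,220:420],None,fx=4,fy=4,interpolation=cv2.INTER_CUBIC); cv2.imwrite("pics/top3.png",c)
M=np.linalg.inv(d["camera_from_world"]);v,u=np.mgrid[0:400,0:640];z=d["depth"]
X=np.stack([(u-d["cx"])/d["fx"]*z,(v-d["cy"])/d["fy"]*z,z],-1)@M[:3,:3].T+M[:3,3]
R=np.array([[np.cos(ma),-np.sin(ma)],[np.sin(ma),np.cos(ma)]])
loc=(X[...,:2]-[mx,my])@R; m=(z>0)&(abs(loc[...,0]+.085)<.05)&(abs(loc[...,1]+.15)<.07)&(X[...,2]>.14)&(X[...,2]<.2)
print('knob',m.sum(),loc[m].mean(0),X[m].max(0)[2],r.current_t())
E
```

```text
[ 3.   0.8 -4.8]
knob 198 [-0.08402617 -0.17434683] 0.18095022714810816 26.925
```

View pics/top3.png

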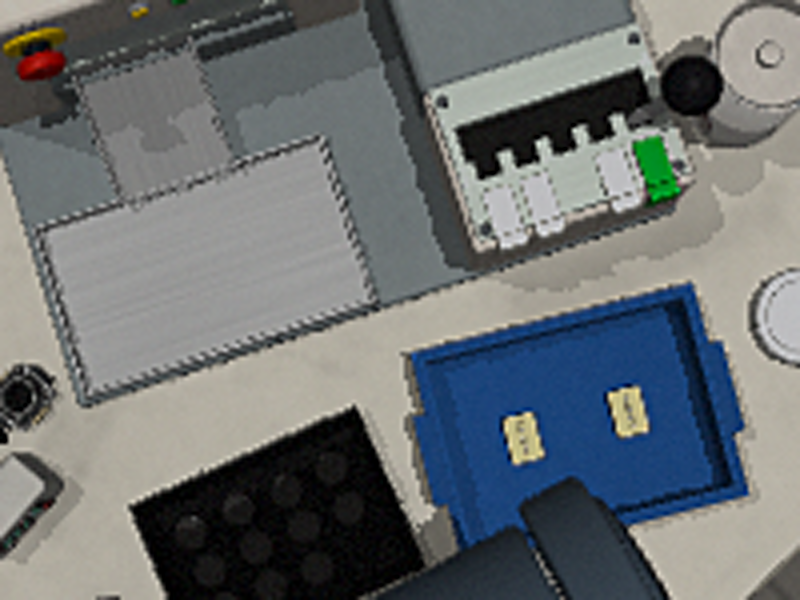

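The knob sits at x -84, y -174 mm in the machine frame: the same x as when it was home in neutral, and 62 mm to the right. The lever is therefore fully home in the green notch. The tote, cap tray and other nearby items are where they were.

```bash
python3 -c "
from cell import r
print(r.hand_in())"
```

```text
the job is handed in; nothing more can be done
None
```

The job is handed in at about 27 s: both blocks are in the tote with pins up, and the lever is home in the green-clip (rightmost) notch.

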